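# Straw through the cup lid

## Robot

A 6-joint arm with a two-finger parallel gripper is mounted at the origin on the work surface. World frame = base frame: x ahead of the robot, y to its left, z up, the work surface at z = 0. Lengths are in m, angles in rad, forces in N, time in s.
With the tool pointing down it reaches from about 0.35 to 0.925 m from the base axis. Payload 6.4 kg.
Tool frame: the origin (TCP) lies midway between the tips of the shut fingers; the grasp point (between the pads) lies 19 mm behind it; z points along the fingers, y is the direction in which the jaws open and shut (so a half turn about z gives the same grasp; the last joint's range is limited). The gripper opens to 85 mm and grips with 20 to 120 N. Pads are 22 mm wide; open, the fingers measure 114 mm over their backs; the gripper's body (76 mm by 85 mm) begins 54 mm behind the grasp point. The pads swing forward as they close: fully open they stand 13 mm farther back than shut.
Start: joints at [0.983, 0.245, 1.558, -0, 1.339, -0.174], TCP at [0.261, 0.595, 0.231] pointing down, gripper open.
Joint ranges: [-3.13, 3.13], [-1.02, 2.26], [0.13, 2.54], [-0.95, 4.09], [0.21, 2.88], [-2.74, 2.74]. Speed limits (rad/s): [2.57, 2.57, 3.14, 3.14, 3.14, 3.14].

## Interface

Orientations are given as a unit quaternion [x, y, z, w].
In Python, from station import * gives the robot as it stands. The module is installed in compiled form; this text tells all that it offers.
- The arm moves only by the tool arm_command, never from a script. Its argument "plan" is a list of rows, each an object of numbers: "ax", "ay", "az": the turn, a rotation vector about the tool's x, y, z in degrees; "tx", "ty", "tz": the shift along the tool's x, y, z in mm; "grip": the gripper command: -1 is shut, 1 is fully open, values between are in proportion. A call has 1 to 8 rows; each row is the pose to reach, as a shift and turn from the pose commanded when the call began, along the tool's axes at that moment; what a row does not reach only later rows make up. A row lasts 1/12 s, in which the tool goes at most 41.7 mm and 7.16 degrees, less where a joint would pass 70% of its speed; a pose out of reach is approached as far as the arm can. A call with a gripper value outside its range is refused whole. The fingers move at their own pace and stop on an object; "force" is the grip in N (left out, the last holds). Time passes only in rows, so rows that repeat a pose let the fingers close. It gives the time, the measured TCP pose, the force and the opening at its end, in the units of the state.
- read_state(): the state, without advancing time (a new reading comes with each control period).
- camera(name): name is "side" or "top"; returns a dict with "pixels" (384x512x3 uint8, red, green, blue), "intrinsics" (3x3 intrinsics, pixels), "R" (3x3) and "t" (3): a world point X has camera coordinates R X + t. Camera axes: x right, y down, z forward; pixel columns grow to the right and rows downward; lengths in m; the calibration is good to about 2 mm. A picture is of the moment at which its call begins. There is no depth.
- job_done(): hands the job in, once; it reports no verdict.
Trained networks look in a picture, given as the dict that the camera call returned (one of the last four; its "shot" number tells which), for a name from the list of things; names that differ only in an ending like _2 or _b are one class to them, and where a whole thing is asked for, a point or a joint stands for the part that bears it (a point fixed in the world has none). Each returns a list of dicts, best first, with "p" (0 to 1); they miss things now and then, are a little off and sometimes report something else, mostly with a low value. They report only what shows in the picture. A call takes as long as a camera call. They do not tell look-alikes from the thing itself.
- spot_in(query, picture): "rect" ([left, top, right, bottom] as shares, 0 to 1, of the picture: columns of its width, rows of its height, round what is visible of it).
- silhouettes(query, picture): "mask" (384x512 bool, what is visible of it) and "rect" ([left, top, right, bottom] as shares, 0 to 1, of the picture: columns of its width, rows of its height, round what is visible of it).
The state is a dict: "time_s": time; "joint_positions": joint angles; "joint_vel": joint speeds; "joint_efforts": joint torques, N m; "ee_pos": TCP position; "eef_rot": TCP orientation; "ft_force": force on the tool from outside, world axes, zero at the start; "ft_torque": the same for the moment, N m; "opening": finger opening in m.
Only numpy, scipy, OpenCV 4.12 (cv2) and the standard library are available. Lean on these libraries where they do the work, as an engineer would, in place of code of your own. Each camera call takes 0.05 s, during which the arm holds its last target.

## Task

Take the plain steel drinking straw out of the wooden stand and put it down through the round hole in the takeaway cup's lid, letting go only when its end is well down inside the cup rather than dropping it in from above. Leave both lidded cups standing upright where they are.

Things in the scene. Friction and masses are not known exactly. Their poses are not given: they have to be found in the camera images.
- straw: Wide steel drinking straw: plain straight rigid tube, 12 mm diameter, 190 mm long, about 35 g, equally thick all the way up, nothing on its top. Stands upright in one hole of the stand, foot 10 mm and top 200 mm above the counter. Origin at the centre of its lower end, z along it to its upper end.
- stand: Wooden block fixed to the counter, 210 (x) by 60 (y) by 70 mm high; origin at the centre of its underside, z up. Three 14 mm holes, 60 mm deep, at x = -75, 0, 75 mm hold in any order the straw, a muddler (34 mm wide steel head on top) and a brush (25 mm wide ribbed white head), tops 190 to 200 mm above the counter. No neighbours along its y: good for the fingers.
- cup: Brown kraft cup with a flat white lid that has a 34 mm round hole in its middle; loose, about 250 g. 62 mm wide at the foot, 84 mm at the top; lid 90 mm wide, 8 mm thick, its top 112 mm above the origin; hollow, inner floor 6 mm above the origin. Origin at the centre of its underside, z up; the hole is on its z axis.
- closed_cup: The same brown cup with a raised white lid without a hole, 122 mm high in all; loose, about 250 g. Not used. Origin at the centre of its underside, z up. (A third brown cup, 104 mm high, without a lid, is not used either.)
Mind the look-alikes: they are no part of the job. What is shaped like the closed_cup but purple is not meant.

How it is judged:
By the outcome, as a careful person would: the job done as asked, in the order asked, and still so for the second after the job is handed in, with the robot touching nothing.
It also fails if it takes over 45 s, if anything falls off the work surface, if the arm or the gripper's body presses on something with over 40 N, if the wrist force passes 120 N, or if a joint passes its speed limit or range.

## Working session

There is one attempt and no reset: what is moved stays moved. The work goes in short steps, Python scripts to look and compute and a tool call to move; the robot and the scene stay as the last step left them, time stands still between calls to the robot, and variables do not carry over. Pictures are saved under pics/ and viewed, and the job is handed in when it is done.

Besides the shell and the picture viewer there is one more tool, called after ">>>" in YAML: its name, and indented under it one key for each argument. arm_command: Moves the arm, as the interface text tells. Its arguments: {"type":"object","properties":{"plan":{"type":"array"},"force":{"type":"number"}},"required":["plan"]}

```bash
mkdir -p pics; cat > h.py <<'E'
from station import *
import numpy as np, cv2
def save(c,n,box=None,s=1.5):
    im=c["pixels"][:,:,::-1]
    if box: im=im[box[1]:box[3],box[0]:box[2]]
    cv2.imwrite("pics/"+n,cv2.resize(im,None,fx=s,fy=s,interpolation=cv2.INTER_CUBIC))
def ray(c,u,v):
    K,R,t=map(np.array,(c["intrinsics"],c["R"],c["t"]))
    d=R.T@np.linalg.inv(K)@np.array([u,v,1.]); return -R.T@t,d
def atz(c,u,v,z):
    o,d=ray(c,u,v); return o+d*(z-o[2])/d[2]
def proj(c,X):
    K,R,t=map(np.array,(c["intrinsics"],c["R"],c["t"]))
    p=K@(R@np.array(X)+t); return p[:2]/p[2]
E
python3 - <<'E'
from h import *
for n in("top","side"):
    c=camera(n); save(c,n+"1.png")
    print(n,ray(c,256,192))
    for q in("straw","stand","cup","closed_cup"):
        for r in spot_in(q,c)[:6]:
            print(q,round(r["p"],2),(np.array(r["rect"])*[512,384,512,384]).round(1))
s=read_state();print(s["ee_pos"],s["eef_rot"],s["time_s"],s["opening"])
E
```

```text
top (array([ 0.3948193 , -0.03225136,  0.90951472]), array([ 0.08107024, -0.03116649, -0.99639265]))
stand 0.6 [134.  117.3 169.3 208.9]
cup 0.56 [238.  168.6 276.3 210.2]
closed_cup 0.82 [304.4 234.4 346.6 273.4]
closed_cup 0.75 [309.1 166.5 350.8 210.2]
closed_cup 0.56 [365.6 151.6 415.2 195.4]
side (array([0.46074024, 0.52551202, 0.74286707]), array([ 0.03245416, -0.6306413 , -0.77539604]))
straw 0.89 [268.9 236.2 275.6 282.4]
stand 0.82 [163.5 264.2 287.6 316.6]
cup 0.82 [245.3 154.1 290.4 207.4]
closed_cup 0.59 [241.6  68.9 279.4 116.9]
closed_cup 0.56 [249.7 101.3 291.6 150.8]
closed_cup 0.55 [310.5 108.6 352.3 168.2]
[0.2613664  0.59513742 0.23124695] [ 2.05448144e-01  9.78668002e-01 -3.85375070e-05 -1.62956020e-05] 0.5 0.08538656533400435
```

View pics/top1.png

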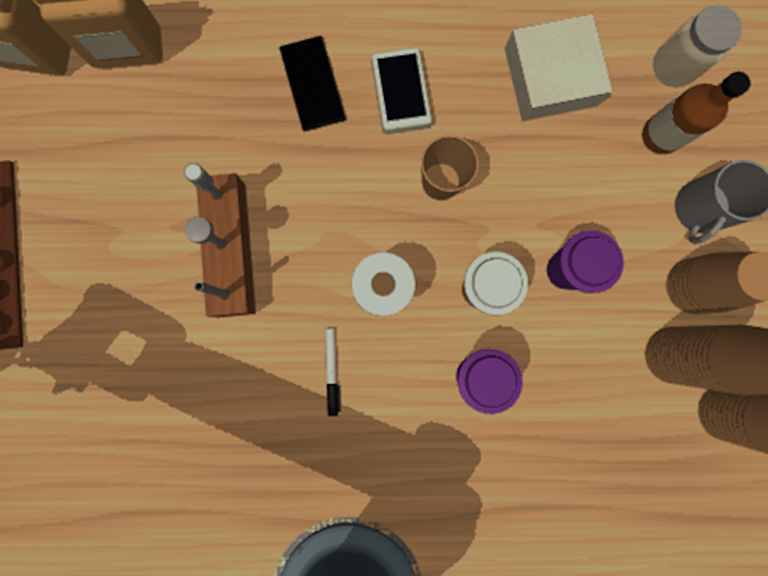

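View pics/side1.png

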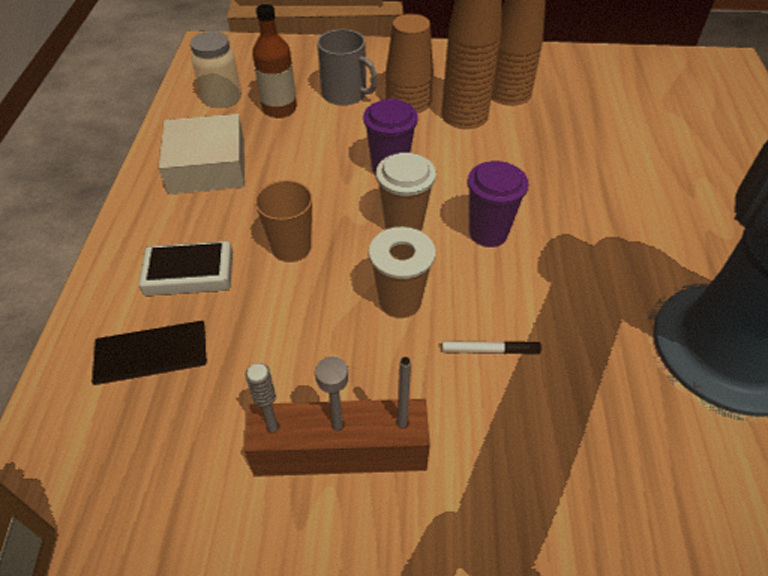

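The top view shows the straw's thin plain top at about (132,191) in native pixels, the muddler's wide head at (133,153) and the ribbed brush at (129,115). The cup with the hole is at (256,189). The white closed cup is at (331,189), and the two purple ones are look-alikes. In the side view the straw's top is at (270,240) and the cup's hole at (268,167). I'll confirm with crops and measure.

```bash
python3 - <<'E'
from h import *
t=camera("top"); s=camera("side")
a=t["pixels"][100:220,110:290]; b=s["pixels"][145:325,155:305]
A=cv2.resize(a,None,fx=4.4,fy=4.4)[:,:,::-1]; cv2.imwrite("pics/ct.png",A)
cv2.imwrite("pics/cs.png",cv2.resize(b,None,fx=3.3,fy=3.3)[:,:,::-1])
for n,c in(("t",t),("s",s)):
  for q in("cup","stand","straw"):
    for r in silhouettes(q,c)[:2]:
        m=r["mask"]; v,u=np.nonzero(m); print(n,q,round(r["p"],2),u.min(),u.max(),v.min(),v.max(),m.sum())
        if q=="cup":
            # lid hole: dark/brown region enclosed by white
            px=c["pixels"].astype(int); w=((px.min(2)>130)&(px.max(2)-px.min(2)<40)).astype(np.uint8)
            lim=np.zeros_like(w); lim[v.min()-2:v.max()+3,u.min()-2:u.max()+3]=1; w*=lim
            cs,h=cv2.findContours(w,cv2.RETR_CCOMP,cv2.CHAIN_APPROX_NONE)
            for k,cc in enumerate(cs):
                if len(cc)>15:
                    e=cv2.fitEllipse(cc); print(h[0][k][3],e, atz(c,*e[0],.112).round(4))
E
```

```text
t cup 0.59 235 275 169 210 1367
-1 ((255.1095733642578, 189.04554748535156), (40.99093246459961, 41.07511901855469), 117.68283081054688) [ 0.466  -0.0554  0.112 ]
0 ((255.11767578125, 188.99557495117188), (17.405601501464844, 17.526945114135742), 99.9276123046875) [ 0.4661 -0.0554  0.112 ]
t stand 0.57 131 170 116 211 2675
t stand 0.52 131 151 190 197 86
t straw 0.55 130 152 188 198 147
t straw 0.19 308 351 168 209 1439
s cup 0.62 246 289 151 212 2037
-1 ((267.67388916015625, 167.33047485351562), (31.379825592041016, 42.636417388916016), 93.01093292236328) [ 0.4672 -0.0527  0.112 ]
0 ((267.58392333984375, 166.87425231933594), (13.932079315185547, 18.73685073852539), 89.29938507080078) [ 0.4674 -0.0539  0.112 ]
s stand 0.65 163 285 267 317 5251
s straw 0.82 265 273 239 284 302
```

View pics/ct.png

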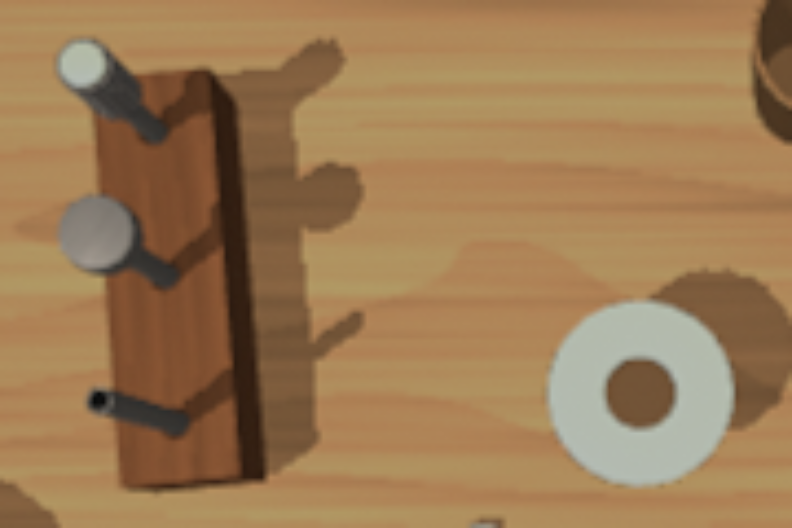

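View pics/cs.png

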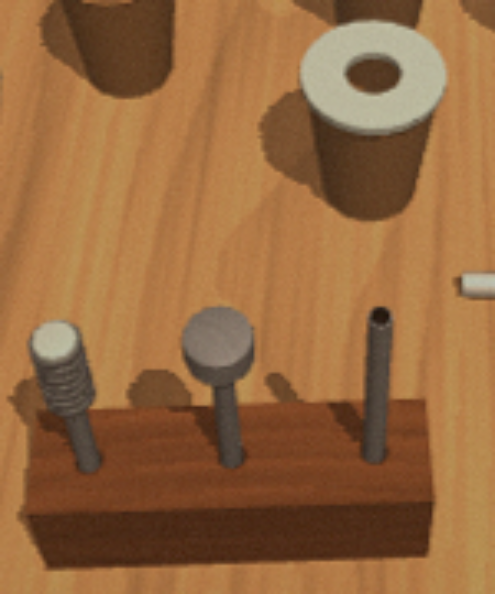

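The crops confirm it. The straw is the thin, hollow-topped tube nearest the robot (top view (132,191), side view (270,240)), with nothing on its top. The cup with the flat holed lid is the target. Next I'll measure the straw and the stand's direction.

```bash
python3 - <<'E'
from h import *
t=camera("top"); s=camera("side")
P=lambda c,x,y:(110+x/4.4,100+y/4.4) if c is t else (155+x/3.3,145+y/3.3)
for c,pts in((t,[(99,401,.2),(178,424,.07),(160,280-6,.07),(150,130,.07),(120,488,.07),(243,477,.07),(208,70,.07),(97,232,.195)]),(s,[(380,316,.2),(375,457,.07),(231,461,.07),(90,466,.07),(432,497,.07),(30,507,.07),(425,402,.07),(42,408,.07),(218,345,.2)])):
  print([atz(c,*P(c,x,y),z).round(4).tolist() for x,y,z in pts])
from scipy.spatial.transform import Rotation as R
print(R.from_quat(read_state()["eef_rot"]).as_matrix().round(3))
E
```

```text
[[0.4557, 0.1754, 0.2], [0.455, 0.1739, 0.07], [0.5309, 0.1841, 0.07], [0.6049, 0.1904, 0.07], [0.4233, 0.2022, 0.07], [0.4283, 0.1412, 0.07], [0.6359, 0.1615, 0.07], [0.529, 0.1792, 0.195]]
[[0.4571, 0.1774, 0.2], [0.456, 0.1817, 0.07], [0.5314, 0.1881, 0.07], [0.6049, 0.195, 0.07], [0.4258, 0.2027, 0.07], [0.6319, 0.2195, 0.07], [0.4301, 0.1475, 0.07], [0.6363, 0.1625, 0.07], [0.5293, 0.1967, 0.2]]
[[-0.916  0.402  0.   ]
 [ 0.402  0.916  0.   ]
 [ 0.     0.    -1.   ]]
```

>>> arm_command:
  plan:
    - {"tx":-43,"ty":-38,"az":-4,"grip":1}
    - {"tx":-87,"ty":-76,"az":-8,"grip":1}
    - {"tx":-130,"ty":-114,"az":-12,"grip":1}
    - {"tx":-173,"ty":-152,"az":-16,"grip":1}
    - {"tx":-217,"ty":-190,"az":-20,"grip":1}
    - {"tx":-260,"ty":-229,"az":-24,"grip":1}
    - {"tx":-285,"ty":-250,"az":-28.7,"grip":1}
    - {"tx":-285,"ty":-250,"az":-28.7,"grip":1}

```text
$.plan[0]: bad value
```

```bash
cat > g.py <<'E'
from h import *
import sys
from scipy.spatial.transform import Rotation as Ro
def go(x,y,z=None,ya=95):
    s=read_state(); M=Ro.from_quat(s["eef_rot"]).as_matrix(); p=np.array(s["ee_pos"])
    d=np.array([x,y,p[2] if z is None else z])-p
    a=np.degrees(np.arctan2(M[1,1],M[0,1]))
    print("t",s["time_s"],"p",p.round(4),"toolz",M[:,2].round(3),"yang",a.round(2),"shift mm",(M.T@d*1000).round(1),"az",round(a-ya,2),"F",np.round(s["ft_force"],1),"op",s["opening"])
if __name__=="__main__": go(*map(float,sys.argv[1:]))
E
python3 g.py .4565 .1765
```

```text
t 1.0 p [0.2614 0.5952 0.2313] toolz [ 0.  0. -1.] yang 66.29 shift mm [-347.  -304.9   -0. ] az -28.71 F [-0.4  0.3 -0.4] op 0.08557889063345828
```

>>> arm_command:
  plan:
    - {"ax":0,"ay":0,"az":-4,"tx":-30,"ty":-26,"tz":0,"grip":1}
    - {"ax":0,"ay":0,"az":-8,"tx":-60,"ty":-52,"tz":0,"grip":1}
    - {"ax":0,"ay":0,"az":-12,"tx":-90,"ty":-78,"tz":0,"grip":1}
    - {"ax":0,"ay":0,"az":-16,"tx":-120,"ty":-104,"tz":0,"grip":1}
    - {"ax":0,"ay":0,"az":-20,"tx":-150,"ty":-130,"tz":0,"grip":1}
    - {"ax":0,"ay":0,"az":-24,"tx":-180,"ty":-156,"tz":0,"grip":1}
    - {"ax":0,"ay":0,"az":-28,"tx":-210,"ty":-182,"tz":0,"grip":1}
    - {"ax":0,"ay":0,"az":-28.7,"tx":-240,"ty":-208,"tz":0,"grip":1}

```text
time_s: 1.67
ee_pos: [0.3979, 0.3065, 0.2316]
eef_rot: [-0.045, 0.999, 0.0, 0.0]
ft_force: [1.2, 0.9, 0.6]
opening: 0.0856
```

```bash
python3 g.py .4565 .1765
```

```text
t 1.6667 p [0.3979 0.3065 0.2316] toolz [ 0.001  0.    -1.   ] yang 95.16 shift mm [ -46.7 -134.7    0. ] az 0.16 F [1.2 0.9 0.6] op 0.08564746157123378
```

>>> arm_command:
  plan:
    - {"ax":0,"ay":0,"az":0,"tx":-10,"ty":-30,"tz":0,"grip":1}
    - {"ax":0,"ay":0,"az":0,"tx":-20,"ty":-60,"tz":0,"grip":1}
    - {"ax":0,"ay":0,"az":0,"tx":-30,"ty":-90,"tz":0,"grip":1}
    - {"ax":0,"ay":0,"az":0,"tx":-40,"ty":-115,"tz":0,"grip":1}
    - {"ax":0,"ay":0,"az":0,"tx":-46,"ty":-130,"tz":0,"grip":1}
    - {"ax":0,"ay":0,"az":0,"tx":-46,"ty":-130,"tz":0,"grip":1}
    - {"ax":0,"ay":0,"az":0,"tx":-46,"ty":-130,"tz":0,"grip":1}

```text
time_s: 2.25
ee_pos: [0.4548, 0.1823, 0.2314]
eef_rot: [-0.043, 0.999, 0.0, 0.0]
ft_force: [-0.2, 0.3, 0.1]
opening: 0.0854
```

```bash
python3 g.py .4565 .1765 .146; python3 - <<'E'
from h import *
for n in("top","side"):
    c=camera(n); save(c,n+"2.png"); print(n,proj(c,read_state()["ee_pos"])*1.5, proj(c,[.4565,.1765,.2])*1.5)
E
```

```text
t 2.25 p [0.4548 0.1823 0.2314] toolz [-0.  0. -1.] yang 94.89 shift mm [-1.2 -5.9 85.4] az -0.11 F [-0.2  0.3  0.1] op 0.08539450041040866
top [184.60943498 285.58429859] [197.87583958 286.06348562]
side [408.91003436 348.86908392] [405.85116872 360.42498846]
```

View pics/side2.png

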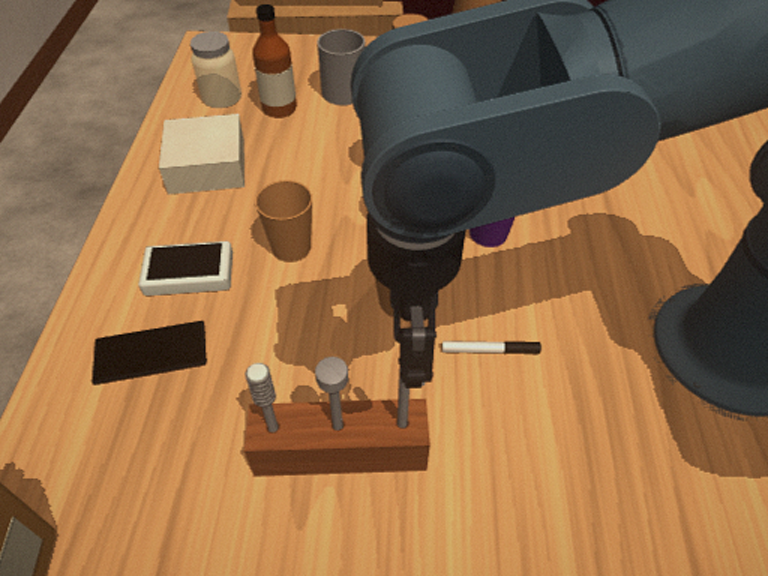

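The side view shows the near finger at about (416,365), in front of the straw at (404,390), and the stand hasn't been touched. I'll descend with the y correction.

>>> arm_command:
  plan:
    - {"ax":0,"ay":0,"az":0,"tx":-1,"ty":-6,"tz":5,"grip":1}
    - {"ax":0,"ay":0,"az":0,"tx":-1,"ty":-6,"tz":25,"grip":1}
    - {"ax":0,"ay":0,"az":0,"tx":-1,"ty":-6,"tz":45,"grip":1}
    - {"ax":0,"ay":0,"az":0,"tx":-1,"ty":-6,"tz":65,"grip":1}
    - {"ax":0,"ay":0,"az":0,"tx":-1,"ty":-6,"tz":80,"grip":1}
    - {"ax":0,"ay":0,"az":0,"tx":-1,"ty":-6,"tz":85,"grip":1}
    - {"ax":0,"ay":0,"az":0,"tx":-1,"ty":-6,"tz":85,"grip":1}

```text
time_s: 2.93
ee_pos: [0.4547, 0.1771, 0.1446]
eef_rot: [-0.044, 0.999, -0.0, -0.002]
ft_force: [0.7, 0.5, -0.6]
opening: 0.0857
```

```bash
python3 g.py .4565 .1765 .146; python3 - <<'E'
from h import *
c=camera("side"); save(c,"side3.png",(200,180,340,320),4)
c=camera("top"); save(c,"top3.png",(80,80,220,220),4)
E
```

```text
t 2.9333 p [0.4547 0.1771 0.1446] toolz [-0.004 -0.001 -1.   ] yang 95.05 shift mm [-1.7 -0.7 -1.4] az 0.05 F [ 0.7  0.5 -0.6] op 0.08567304087515712
```

View pics/side3.png

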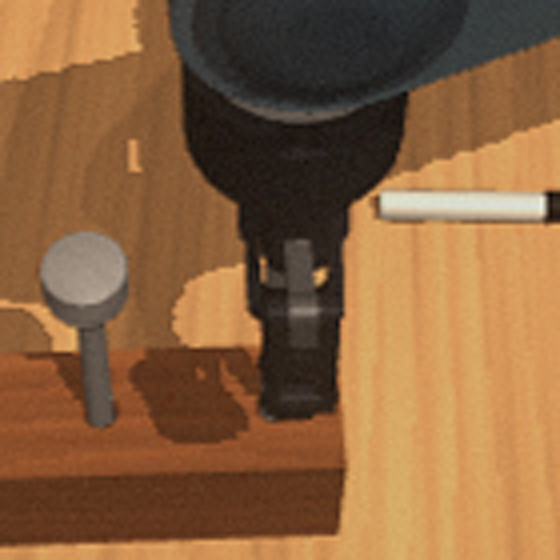

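View pics/top3.png

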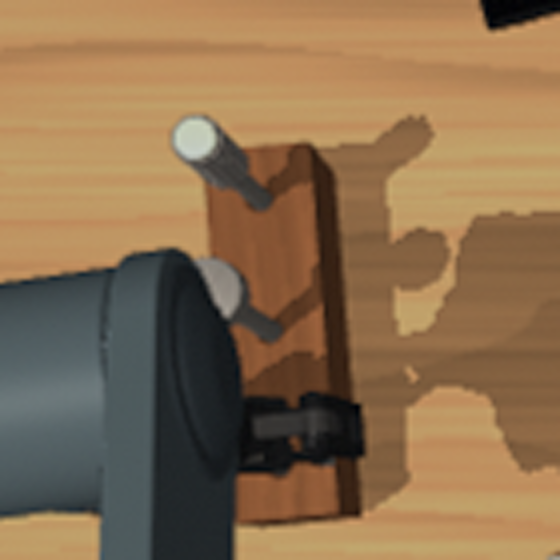

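The near finger covers the straw, the neighbours are clear and there is no contact. Now I'll close.

>>> arm_command:
  plan:
    - {"ax":0,"ay":0,"az":0,"tx":-1,"ty":-1,"tz":0,"grip":-1}
    - {"ax":0,"ay":0,"az":0,"tx":-1,"ty":-1,"tz":0,"grip":-1}
    - {"ax":0,"ay":0,"az":0,"tx":-1,"ty":-1,"tz":0,"grip":-1}
    - {"ax":0,"ay":0,"az":0,"tx":-1,"ty":-1,"tz":0,"grip":-1}
    - {"ax":0,"ay":0,"az":0,"tx":-1,"ty":-1,"tz":0,"grip":-1}
    - {"ax":0,"ay":0,"az":0,"tx":-1,"ty":-1,"tz":0,"grip":-1}
    - {"ax":0,"ay":0,"az":0,"tx":-1,"ty":-1,"tz":0,"grip":-1}
    - {"ax":0,"ay":0,"az":0,"tx":-1,"ty":-1,"tz":0,"grip":-1}
  force: 40

```text
time_s: 3.7
ee_pos: [0.4574, 0.176, 0.1465]
eef_rot: [-0.043, 0.999, 0.0, 0.0]
ft_force: [0.2, 1.0, 2.1]
opening: 0.0109
```

>>> arm_command:
  plan:
    - {"ax":0,"ay":0,"az":0,"tx":0,"ty":0,"tz":0,"grip":-1}
    - {"ax":0,"ay":0,"az":0,"tx":0,"ty":0,"tz":0,"grip":-1}
    - {"ax":0,"ay":0,"az":0,"tx":0,"ty":0,"tz":0,"grip":-1}
    - {"ax":0,"ay":0,"az":0,"tx":0,"ty":0,"tz":0,"grip":-1}

```text
time_s: 4.03
ee_pos: [0.4574, 0.176, 0.1465]
eef_rot: [-0.044, 0.999, 0.0, 0.0]
ft_force: [-0.3, 0.8, 2.3]
opening: 0.0107
```

```bash
python3 g.py .4565 .1765 .276
```

```text
t 4.0333 p [0.4574 0.176  0.1465] toolz [ 0.  0. -1.] yang 94.99 shift mm [   0.8    0.6 -129.5] az -0.01 F [-0.3  0.8  2.3] op 0.010682742912061702
```

The opening is 10.7 mm, which fits the 12 mm straw. Lifting straight up.

>>> arm_command:
  plan:
    - {"ax":0,"ay":0,"az":0,"tx":0,"ty":0,"tz":-10,"grip":-1}
    - {"ax":0,"ay":0,"az":0,"tx":0,"ty":0,"tz":-30,"grip":-1}
    - {"ax":0,"ay":0,"az":0,"tx":0,"ty":0,"tz":-50,"grip":-1}
    - {"ax":0,"ay":0,"az":0,"tx":0,"ty":0,"tz":-70,"grip":-1}
    - {"ax":0,"ay":0,"az":0,"tx":0,"ty":0,"tz":-95,"grip":-1}
    - {"ax":0,"ay":0,"az":0,"tx":0,"ty":0,"tz":-120,"grip":-1}
    - {"ax":0,"ay":0,"az":0,"tx":0,"ty":0,"tz":-135,"grip":-1}
    - {"ax":0,"ay":0,"az":0,"tx":0,"ty":0,"tz":-135,"grip":-1}

```text
time_s: 4.7
ee_pos: [0.459, 0.1761, 0.2859]
eef_rot: [-0.044, 0.999, 0.0, 0.004]
ft_force: [0.0, -0.1, 0.8]
opening: 0.0112
```

```bash
python3 g.py .4665 -.054; python3 - <<'E'
from h import *
c=camera("side"); save(c,"side4.png",(180,100,360,320),2.7)
E
```

```text
t 4.7 p [0.459  0.1761 0.2859] toolz [ 0.008  0.001 -1.   ] yang 95.0 shift mm [ 1.250e+01 -2.299e+02 -1.000e-01] az -0.0 F [ 0.  -0.1  0.8] op 0.011165195716531085
```

View pics/side4.png

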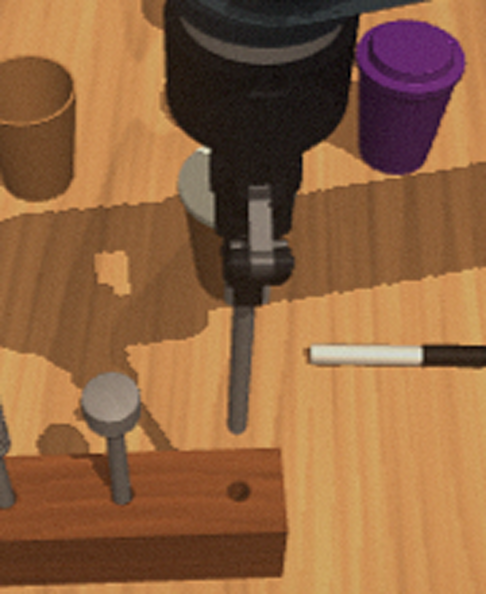

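The straw is held upright, and its foot at about (237,430) in the crop is clear of the empty hole. Moving across to the cup.

>>> arm_command:
  plan:
    - {"ax":0,"ay":0,"az":0,"tx":1,"ty":-20,"tz":0,"grip":-1}
    - {"ax":0,"ay":0,"az":0,"tx":3,"ty":-55,"tz":0,"grip":-1}
    - {"ax":0,"ay":0,"az":0,"tx":5,"ty":-90,"tz":0,"grip":-1}
    - {"ax":0,"ay":0,"az":0,"tx":7,"ty":-125,"tz":0,"grip":-1}
    - {"ax":0,"ay":0,"az":0,"tx":9,"ty":-160,"tz":0,"grip":-1}
    - {"ax":0,"ay":0,"az":0,"tx":11,"ty":-190,"tz":0,"grip":-1}
    - {"ax":0,"ay":0,"az":0,"tx":12,"ty":-215,"tz":0,"grip":-1}
    - {"ax":0,"ay":0,"az":0,"tx":12.5,"ty":-225,"tz":0,"grip":-1}

```text
time_s: 5.42
ee_pos: [0.4633, -0.0517, 0.2793]
eef_rot: [-0.042, 0.999, 0.0, -0.002]
ft_force: [-0.1, 0.1, -1.3]
opening: 0.0111
```

>>> arm_command:
  plan:
    - {"ax":0,"ay":0,"az":0,"tx":0,"ty":-4,"tz":0,"grip":-1}
    - {"ax":0,"ay":0,"az":0,"tx":0,"ty":-4,"tz":0,"grip":-1}
    - {"ax":0,"ay":0,"az":0,"tx":0,"ty":-4,"tz":0,"grip":-1}

```text
time_s: 5.67
ee_pos: [0.4644, -0.0524, 0.2805]
eef_rot: [-0.044, 0.999, 0.001, -0.001]
ft_force: [-0.9, 0.4, 0.2]
opening: 0.011
```

```bash
python3 g.py .4665 -.054; python3 - <<'E'
from h import *
c=camera("side"); save(c,"side5.png",(200,60,340,240),3.3)
f=proj(c,[.4665,-.054,.146]);print((f-[200,60])*3.3, (proj(c,[.4665,-.054,.112])-[200,60])*3.3)
for r in silhouettes("straw",c)[:2]:
    v,u=np.nonzero(r["mask"]); print(r["p"],(u.min()-200)*3.3,(u.max()-200)*3.3,(v.min()-60)*3.3,(v.max()-60)*3.3)
c=camera("top"); save(c,"top5.png",(170,100,350,250),4)
print((proj(c,[.4665,-.054,.146])-[170,100])*4)
E
```

```text
t 5.6667 p [ 0.4644 -0.0524  0.2805] toolz [-0.001  0.001 -1.   ] yang 95.03 shift mm [-2.  -1.8 -0. ] az 0.03 F [-0.9  0.4  0.2] op 0.011030508621852439
[225.86842681 313.61936353] [224.49700199 352.63120532]
0.86 217.79999999999998 244.2 151.79999999999998 320.09999999999997
0.17 -122.1 283.8 679.8 848.0999999999999
[339.58697439 349.10566465]
```

View pics/side5.png

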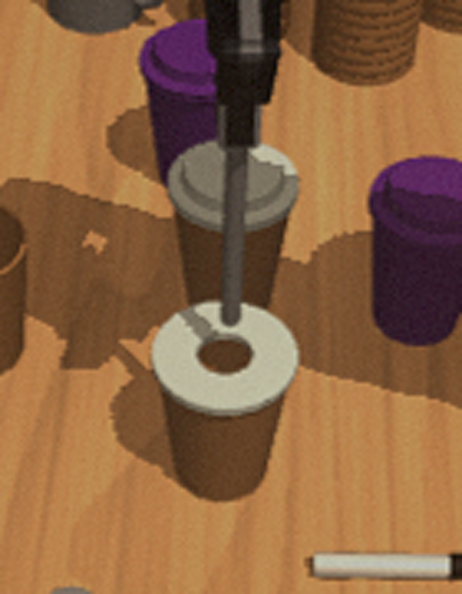

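View pics/top5.png

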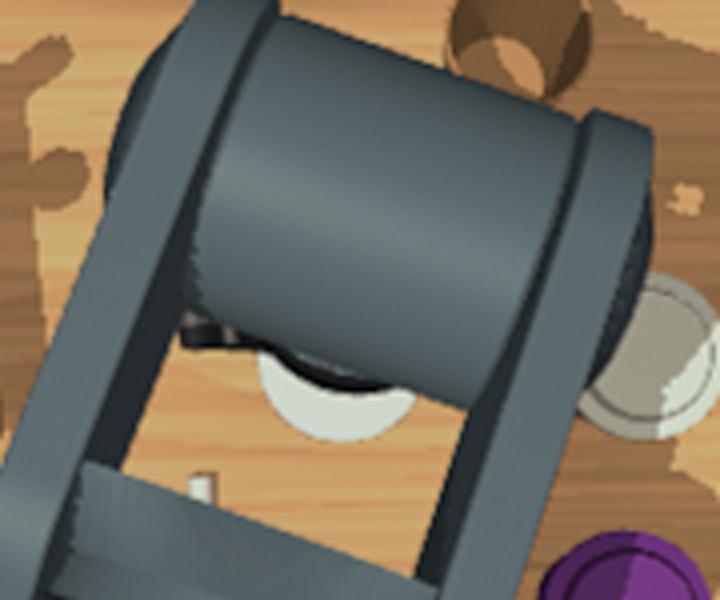

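In the side view the straw's foot is at about (231,318) in the crop, where it should be near (226,316) over the hole at (225,352). That calls for about 3 mm in +x and 1.5 mm in -y. The top view is blocked by the arm. I'll correct, lower to just above the lid, and look again.

>>> arm_command:
  plan:
    - {"ax":0,"ay":0,"az":0,"tx":-3,"ty":-1.8,"tz":0,"grip":-1}
    - {"ax":0,"ay":0,"az":0,"tx":-3,"ty":-1.8,"tz":10,"grip":-1}
    - {"ax":0,"ay":0,"az":0,"tx":-3,"ty":-1.8,"tz":20,"grip":-1}
    - {"ax":0,"ay":0,"az":0,"tx":-3,"ty":-1.8,"tz":23,"grip":-1}
    - {"ax":0,"ay":0,"az":0,"tx":-3,"ty":-1.8,"tz":23,"grip":-1}
    - {"ax":0,"ay":0,"az":0,"tx":-3,"ty":-1.8,"tz":23,"grip":-1}

```text
time_s: 6.32
ee_pos: [0.4675, -0.0547, 0.2576]
eef_rot: [-0.044, 0.999, 0.0, -0.001]
ft_force: [-1.5, 0.3, 0.3]
opening: 0.0108
```

```bash
python3 g.py .4670 -.054; python3 - <<'E'
from h import *
c=camera("side"); save(c,"side6.png",(230,110,310,220),5.4)
for z in(.12,.112):print((proj(c,[.467,-.054,z])-[230,110])*5.4)
E
```

```text
t 6.3167 p [ 0.4675 -0.0547  0.2576] toolz [-0.001  0.    -1.   ] yang 94.99 shift mm [0.5 0.8 0. ] az -0.01 F [-1.5  0.3  0.3] op 0.010791427260152274
[204.52189994 292.31436788]
[204.01624754 306.97800166]
```

View pics/side6.png

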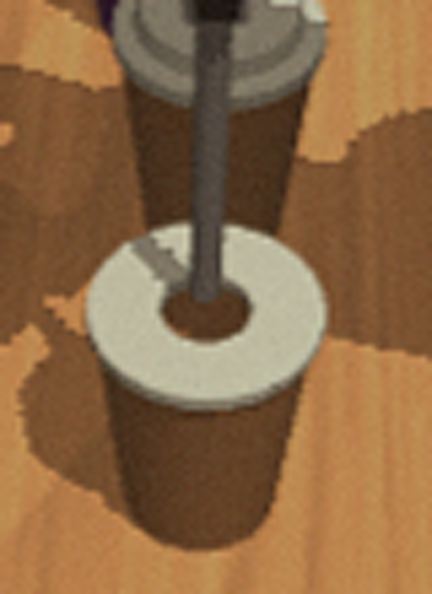

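The foot is at (205,297) in the crop, centred over the hole (predicted (204,292)). Inserting about 105 mm in two steps.

>>> arm_command:
  plan:
    - {"ax":0,"ay":0,"az":0,"tx":0,"ty":0.5,"tz":5,"grip":-1}
    - {"ax":0,"ay":0,"az":0,"tx":0,"ty":0.5,"tz":12,"grip":-1}
    - {"ax":0,"ay":0,"az":0,"tx":0,"ty":0.5,"tz":20,"grip":-1}
    - {"ax":0,"ay":0,"az":0,"tx":0,"ty":0.5,"tz":28,"grip":-1}
    - {"ax":0,"ay":0,"az":0,"tx":0,"ty":0.5,"tz":36,"grip":-1}
    - {"ax":0,"ay":0,"az":0,"tx":0,"ty":0.5,"tz":44,"grip":-1}
    - {"ax":0,"ay":0,"az":0,"tx":0,"ty":0.5,"tz":50,"grip":-1}
    - {"ax":0,"ay":0,"az":0,"tx":0,"ty":0.5,"tz":50,"grip":-1}

```text
time_s: 7.03
ee_pos: [0.4668, -0.054, 0.2063]
eef_rot: [-0.044, 0.999, 0.001, -0.002]
ft_force: [0.2, 0.1, 0.2]
opening: 0.0107
```

```bash
python3 g.py .4670 -.054 .148; python3 - <<'E'
from h import *
c=camera("side"); save(c,"side7.png",(230,110,310,220),5.4)
E
```

```text
t 7.0333 p [ 0.4668 -0.054   0.2063] toolz [-0.003  0.001 -1.   ] yang 94.99 shift mm [-0.4 -0.  58.3] az -0.01 F [0.2 0.1 0.2] op 0.010736811347828506
```

View pics/side7.png

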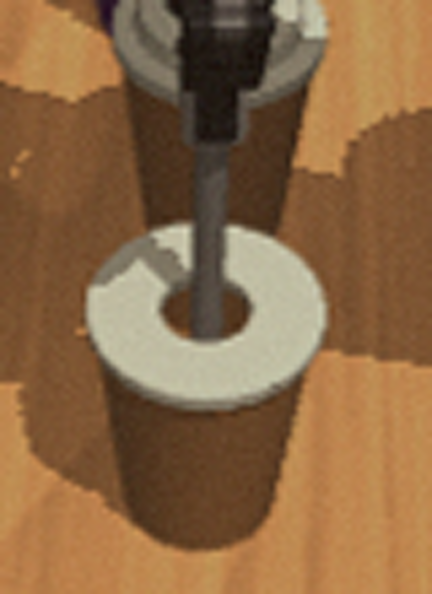

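The straw is inside the hole, nothing has been touched and the cup hasn't moved. Going down the rest of the way.

>>> arm_command:
  plan:
    - {"ax":0,"ay":0,"az":0,"tx":0,"ty":0,"tz":8,"grip":-1}
    - {"ax":0,"ay":0,"az":0,"tx":0,"ty":0,"tz":18,"grip":-1}
    - {"ax":0,"ay":0,"az":0,"tx":0,"ty":0,"tz":28,"grip":-1}
    - {"ax":0,"ay":0,"az":0,"tx":0,"ty":0,"tz":38,"grip":-1}
    - {"ax":0,"ay":0,"az":0,"tx":0,"ty":0,"tz":47,"grip":-1}
    - {"ax":0,"ay":0,"az":0,"tx":0,"ty":0,"tz":54,"grip":-1}
    - {"ax":0,"ay":0,"az":0,"tx":0,"ty":0,"tz":58,"grip":-1}
    - {"ax":0,"ay":0,"az":0,"tx":0,"ty":0,"tz":58,"grip":-1}

```text
time_s: 7.75
ee_pos: [0.4671, -0.0541, 0.149]
eef_rot: [-0.044, 0.999, 0.0, -0.001]
ft_force: [0.3, 0.0, -0.6]
opening: 0.0107
```

```bash
python3 g.py .4670 -.054 .148; python3 - <<'E'
from h import *
c=camera("side"); save(c,"side8.png",(210,60,330,220),3.7)
E
```

```text
t 7.75 p [ 0.4671 -0.0541  0.149 ] toolz [-0.002  0.001 -1.   ] yang 94.99 shift mm [0.1 0.1 1. ] az -0.01 F [ 0.3  0.  -0.6] op 0.010744030723410082
```

View pics/side8.png

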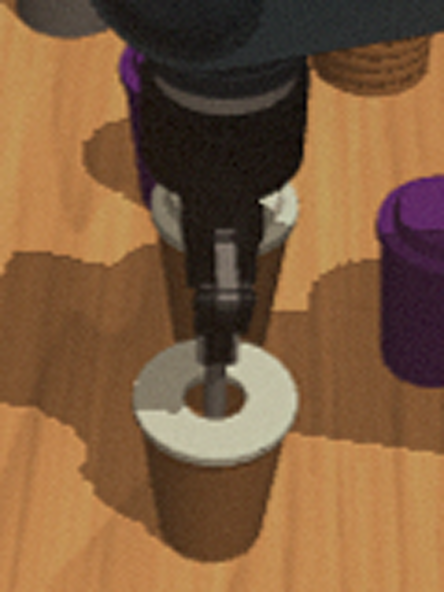

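The foot is now about 6 mm above the cup's inner floor, so I'll open in steps.

>>> arm_command:
  plan:
    - {"ax":0,"ay":0,"az":0,"tx":0,"ty":0,"tz":0,"grip":-0.7}
    - {"ax":0,"ay":0,"az":0,"tx":0,"ty":0,"tz":0,"grip":-0.5}
    - {"ax":0,"ay":0,"az":0,"tx":0,"ty":0,"tz":0,"grip":-0.3}
    - {"ax":0,"ay":0,"az":0,"tx":0,"ty":0,"tz":0,"grip":0}
    - {"ax":0,"ay":0,"az":0,"tx":0,"ty":0,"tz":0,"grip":0.3}
    - {"ax":0,"ay":0,"az":0,"tx":0,"ty":0,"tz":0,"grip":0.5}
    - {"ax":0,"ay":0,"az":0,"tx":0,"ty":0,"tz":0,"grip":0.5}
    - {"ax":0,"ay":0,"az":0,"tx":0,"ty":0,"tz":0,"grip":0.5}

```text
time_s: 8.47
ee_pos: [0.4678, -0.0543, 0.1503]
eef_rot: [-0.044, 0.999, 0.0, -0.0]
ft_force: [-0.2, 0.8, -0.2]
opening: 0.0644
```

```bash
python3 g.py .4670 -.054 .148; python3 - <<'E'
from h import *
c=camera("side"); save(c,"side9.png",(210,60,330,220),3.7)
E
```

```text
t 8.4667 p [ 0.4678 -0.0543  0.1503] toolz [-0.  0. -1.] yang 94.99 shift mm [0.7 0.4 2.3] az -0.01 F [-0.2  0.8 -0.2] op 0.06436401703289765
```

View pics/side9.png

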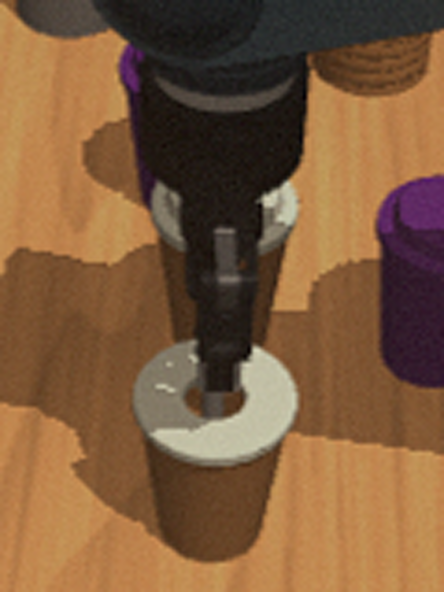

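The straw leans slightly in the hole and the cup is still. Retracting straight up.

>>> arm_command:
  plan:
    - {"ax":0,"ay":0,"az":0,"tx":0,"ty":0,"tz":-5,"grip":0.7}
    - {"ax":0,"ay":0,"az":0,"tx":0,"ty":0,"tz":-15,"grip":0.7}
    - {"ax":0,"ay":0,"az":0,"tx":0,"ty":0,"tz":-28,"grip":0.7}
    - {"ax":0,"ay":0,"az":0,"tx":0,"ty":0,"tz":-42,"grip":0.7}
    - {"ax":0,"ay":0,"az":0,"tx":0,"ty":0,"tz":-60,"grip":0.7}
    - {"ax":0,"ay":0,"az":0,"tx":0,"ty":0,"tz":-80,"grip":0.7}
    - {"ax":0,"ay":0,"az":0,"tx":0,"ty":0,"tz":-100,"grip":0.7}
    - {"ax":0,"ay":0,"az":0,"tx":0,"ty":0,"tz":-120,"grip":0.7}

```text
time_s: 9.18
ee_pos: [0.4678, -0.0543, 0.2724]
eef_rot: [-0.044, 0.999, -0.0, 0.001]
ft_force: [-0.0, -0.8, 1.1]
opening: 0.073
```

>>> arm_command:
  plan:
    - {"ax":0,"ay":0,"az":0,"tx":0,"ty":20,"tz":-15,"grip":0.7}
    - {"ax":0,"ay":0,"az":0,"tx":0,"ty":50,"tz":-15,"grip":0.7}
    - {"ax":0,"ay":0,"az":0,"tx":0,"ty":85,"tz":-15,"grip":0.7}
    - {"ax":0,"ay":0,"az":0,"tx":0,"ty":120,"tz":-15,"grip":0.7}
    - {"ax":0,"ay":0,"az":0,"tx":0,"ty":150,"tz":-15,"grip":0.7}
    - {"ax":0,"ay":0,"az":0,"tx":0,"ty":175,"tz":-15,"grip":0.7}
    - {"ax":0,"ay":0,"az":0,"tx":0,"ty":190,"tz":-15,"grip":0.7}
    - {"ax":0,"ay":0,"az":0,"tx":0,"ty":190,"tz":-15,"grip":0.7}

```text
time_s: 9.85
ee_pos: [0.4508, 0.1373, 0.2864]
eef_rot: [-0.046, 0.999, 0.0, 0.001]
ft_force: [0.9, -0.6, 0.7]
opening: 0.0728
```

```bash
python3 g.py .4670 -.054 .148; python3 - <<'E'
from h import *
c=camera("side"); save(c,"side10.png")
c=camera("top"); save(c,"top10.png")
E
```

```text
t 9.85 p [0.4508 0.1373 0.2864] toolz [ 0.001  0.001 -1.   ] yang 95.22 shift mm [   1.5 -192.   138.3] az 0.22 F [ 0.9 -0.6  0.7] op 0.07277415872703359
```

View pics/side10.png

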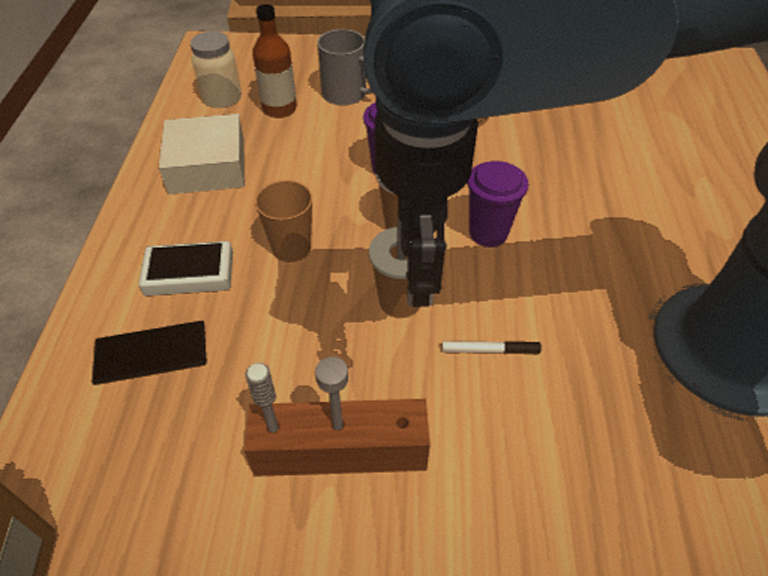

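View pics/top10.png

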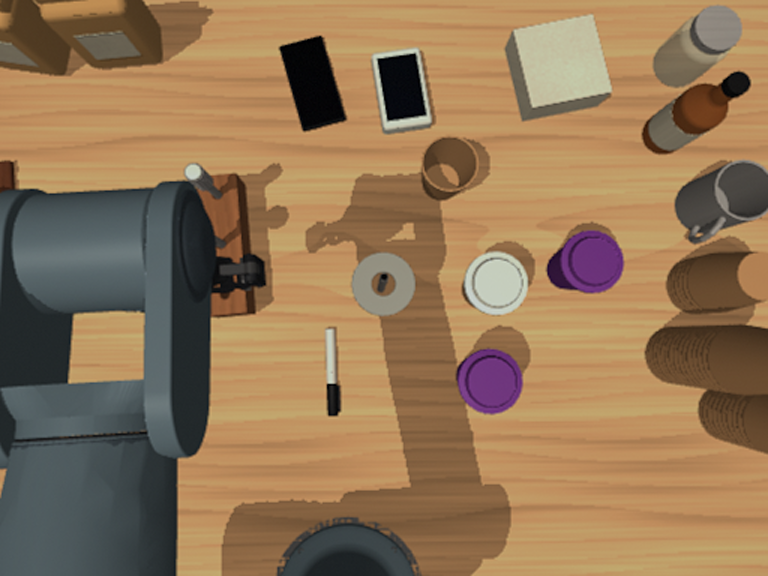

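The top view shows the straw standing in the lid's hole at (383,282). Both lidded cups are where they were, at (384,284) and (496,284), and the stand's hole is empty. The gripper is clear of everything, so I'm handing in.

```bash
python3 -c "
from station import *
print(job_done())"
```

```text
the job is handed in; nothing more can be done
None
```

The steel straw is now in the takeaway cup, through the hole in its lid, and I handed the job in at about 10 s of the 45 s allowed. I pulled it straight up out of the stand, carried it over the holed lid and lowered it about 110 mm. I let go with its foot roughly 6 mm above the cup's inner floor.

- **Last top picture:** the straw stands in the hole with a slight lean. Both lidded cups are upright and at the same pixels as before, and the gripper is clear of everything.
- **Last side picture:** the gripper hid the straw, the holed cup's right side and most of the closed cup, so these checks rest on the top view.
- **Forces:** the wrist force stayed below about 3 N in every reading.
- **Problems:** the first move call was refused because its rows left out some values, and it moved nothing. Before inserting, the side camera showed the straw about 3 mm off in x, and I corrected that.

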